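# Seat the keyed spindle in the pulley hub and hold it down

### The arm

A 7-joint arm with a two-finger parallel gripper is mounted at the origin on a cart in front of the work surface, level with it; the furniture and walls round the work are solid. World frame = base frame: x ahead of the robot, y to its left, z up, the work surface at z = 0. Lengths are in mm, angles in rad, forces in N, time in s.
With the tool pointing down it reaches from about 400 to 875 mm from the base axis. Payload 4.4 kg.
Tool frame: the origin (TCP) lies at the very end of the fingers, on their centre line; the grasp point (between the pads) lies ctrl.grip_depth behind it (ctrl.grip_depth is the distance from the TCP to the grasp point, in mm); y points along the fingers, x is the direction in which the jaws open and shut, and the axes are right-handed (so a half turn about y gives the same grasp; the last joint's range is limited). The gripper opens to 85 mm and grips with 20 to 120 N. Pads are 22 mm wide; open, the fingers measure 114 mm over their backs; the gripper's body (76 mm by 85 mm) begins 54 mm behind the grasp point. The pads swing forward as they close: fully open they stand 13 mm farther back than shut.
Start: joints at [1.167, 0.628, 0.038, 1.517, -0.027, 0.996, -0.02], TCP at [215.446, -613.271, 231.313] pointing down, gripper open.
Joint ranges: [-3.06, 3.06], [-0.37, 2.12], [-1.25, 1.32], [0.18, 2.47], [-1.1, 4.24], [0.23, 1.98], [-2.94, 2.94]. Speed limits (rad/s): [2.57, 2.57, 3.14, 3.14, 3.14, 3.14, 3.14].

### API

Orientations are given as [roll, pitch, yaw] about the fixed x, y, z axes, in that order (R = Rz(yaw) Ry(pitch) Rx(roll)).
In Python, from cell import ctrl gives the robot as it stands.
- The arm moves only by the tool apply_moves, never from a script. Its argument "motion" is a list of rows, each a list of 5 numbers: the shift along the tool's x, y, z in cm, then the turn about the tool's y in rad, then the finger opening in cm, from 0 to 8.54. In form: [[tx, ty, tz, roll, hand], ...]. A call has 1 to 20 rows; each row is the pose to reach, as a shift and turn from the pose commanded when the call began, along the tool's axes at that moment; what a row does not reach only later rows make up. A row lasts 1/8 s, in which the tool goes at most 62.5 mm and 10.7 degrees, less where a joint would pass 70% of its speed; a pose out of reach is approached as far as the arm can. A call with a gripper value outside its range is refused whole. The fingers move at their own pace and stop on an object; the grip force is fixed at half the most. Time passes only in rows, so rows that repeat a pose let the fingers close. It gives the time, the measured TCP pose, the force and the opening at its end, in the units of the state.
- ctrl.read_state(): the state, without advancing time (a new reading comes with each control period).
- ctrl.get_image(name): name is "scene" or "top"; returns a dict with "image" (420x560x3 uint8, red, green, blue), "vfov" (degrees; the focal length in pixels is half the picture's height over the tangent of half this angle, whatever the lens; pixels are square), "cx", "cy" (the principal point, pixels), "extrinsics" (4x4, takes a point from world to camera coordinates). Camera axes: x right, y up, looking along -z (the intrinsics and any distortion apply to the point x, -y, -z); pixel columns grow to the right and rows downward; lengths in mm; the calibration is good to about 2 mm. A picture is of the moment at which its call begins. There is no depth.
- ctrl.finish_job(): hands the job in, once; it reports no verdict.
Trained networks look in a picture, given as the dict that the camera call returned (one of the last four; its "shot" number tells which), for a name from the list of things; names that differ only in an ending like _2 or _b are one class to them, and where a whole thing is asked for, a point or a joint stands for the part that bears it (a point fixed in the world has none). Each returns a list of dicts, best first, with "confidence" (0 to 1); they miss things now and then, are a little off and sometimes report something else, mostly with a low value. They report only what shows in the picture. A call takes as long as a camera call. They do not tell look-alikes from the thing itself.
- ctrl.search_frame(picture, query): "location" ([x, y, z] in mm, in world coordinates, good to about 4 mm: the middle of the surface that is visible of it).
- ctrl.mark_of(picture, query): "location" ([x, y, z] in mm, in world coordinates, good to about 4 mm: a listed point, or the origin of a listed thing).
The state is a dict: "clock": time; "qpos": joint angles; "qd": joint speeds; "tau": joint torques, N m; "eef_pos": TCP position; "tool_rot": TCP orientation; "force": force on the tool from outside, world axes, zero at the start; "torque": the same for the moment, N m; "width": finger opening in mm.
Only numpy, scipy, OpenCV 4.12 (cv2) and the standard library are available. Lean on these libraries where they do the work, as an engineer would, in place of code of your own. Each camera call takes 0.05 s, during which the arm holds its last target.

### The job

Slide the keyed spindle sideways out of the open mouth of its rack, lift it over to the grooved pulley and push its shaft down into the hub, turning it until the key slips into the keyway. Keep pushing against the spring in the hub until the wide collar sits flat on the hub, and finish still gripping the handle and holding the spindle pressed fully home, without letting go. Leave the small pot, the white block and the wooden wedge where they are.

Things in the scene. Friction and masses are not known exactly. Their poses are not given: they have to be found in the camera images.
- spindle: Loose steel spindle, 125 mm tall, 0.22 kg, upright in the rack. Origin: centre of its lower tip, z up. Tapered pilot (16 mm wide at the tip, 24 mm at 14 mm up), 24 mm shaft to 50 mm, neck of 20 mm from 58 to 76 mm, small flange of 38 mm from 76 to 81 mm, on it a flat dark handle up to 125 mm. x points to the key's side; a pointer tab on the small flange, 28 mm from the axis, shows it.
- spindle_handle (a point): Middle of the flat handle, 103 mm above the tip: 34 mm long along x, 14 mm thick along y, 44 mm tall. Grip it across y; fingertips may bear down on the small flange below it.
- spindle_key (a point): Middle of the one key, on the shaft's +x side, 31 mm above the tip, 14.5 mm from the axis: 8 mm wide, reaches 17 mm from the axis, runs from 18 to 44 mm above the tip, so the pilot enters the bore 18 mm before the key meets the hub.
- spindle_collar (a point): Centre of the underside of the spindle's wide collar (50 mm diameter, 8 mm thick), 50 mm above the tip; this face comes to rest on the hub's top.
- hub: Bench drive fixed to the bench: 124 mm square grey base plate, on it a grooved pulley of 112 mm diameter up to z = 64 mm, and through it a steel hub 62 mm across up to z = 70 mm. It does not turn. Origin: centre of the underside, z up. Vertical bore of 27 mm diameter; one keyway on the +x side of the bore.
- hub_mouth (a point): Centre of the hub's bore at its flat top face, 70 mm above the bench; x points toward the keyway.
- hub_keyway (a point): Middle of the keyway at the hub's top face, 16.5 mm from the bore's axis. The keyway is 10.5 mm wide, reaches 19.5 mm from the axis and runs the full depth.
- plunger (a joint): Brass spring plunger in the bore, its face 40 mm below the hub's top when free. Value in m: 0 free, grows as it is pressed down, 0.010 when the collar sits on the hub. It pushes back with about 7 N at 0 and 12 N at 0.010, so it lifts the spindle again if nobody presses.
- rack: Dark steel parking rack fixed to the bench, 84 mm wide (x; 130 over its feet), 80 mm long (y), 83 mm high. Origin: on the bench below the spindle's seat. The collar lies between a fork plate (top at 66 mm) and a keeper plate (78 to 83 mm), so the spindle cannot be lifted, only slid out along +y. 4 mm of play above the collar.
- rack_mouth (a point): Middle of the open mouth, at the front edge of both plates, 35 mm along +y from the rack's origin, 66 mm up. Both plates have a slot 30 mm wide along y, open here and ending 15 mm behind the origin. After 65 mm of sliding along +y from the origin the collar is clear and the spindle can be lifted.
- cup: Small terracotta test pot, 62 mm diameter, 53 mm tall, stands loose on the bench; leave it alone. Origin at the centre of its underside.
- sprig_block: White plaster block 40 x 50 x 26 mm, loose on the bench; leave it alone. Origin at the centre of its underside.
- wedge: Wooden wedge 32 x 100 x 26 mm, loose on the bench; leave it alone. Origin at the centre of its underside.
There are look-alikes about, which are no part of the job. What is shaped like the spindle but pink is not meant.

How it is judged (in metres and radians):
On the way:
1. the spindle is out of the rack and lifted clear of it (height (world z) of spindle above 0.06 m and horizontal distance between spindle and rack above 0.07 m), for 0.1 s.
At the end, for the whole second after the job is handed in: Spindle home and at rest: collar within 2 mm of the hub's top, axis within 4 mm of the bore's, upright within 0.08 rad, key in the keyway (0.2 rad), plunger pressed over 7.5 mm, fingers still gripping it (over 2 N) through the last second (z of spindle_collar in the frame of hub_mouth below 0.002 m and horizontal distance between spindle_collar and hub_mouth below 0.004 m and angle between spindle's own z axis and vertical below 0.08 rad and angle between the x axis of spindle and the x axis of hub, either way round below 0.2 rad and value of joint plunger above 0.0075 m and contact force between the fingers and spindle above 2 N and linear speed of spindle below 0.02 m/s); the arm keeps its last pose, push and grip.
It fails at once if the small pot, the white block or the wooden wedge is shifted by more than 25 mm (distance of any of cup, sprig_block, wedge from where it was at the start of the episode above 0.025 m).
It also fails if it takes over 48 s, if anything falls off the work surface, if the arm or the gripper's body presses on something with over 40 N, if the wrist force passes 120 N, or if a joint passes its speed limit or range.

## Working session

There is one attempt and no reset: what is moved stays moved. The work goes in short steps, Python scripts to look and compute and a tool call to move; the robot and the scene stay as the last step left them, time stands still between calls to the robot, and variables do not carry over. Pictures are saved under pics/ and viewed, and the job is handed in when it is done.

Besides the shell and the picture viewer there is one more tool, called as name([rows], argument=value, ...), one row to a line, values as JSON. apply_moves: Moves the arm, as the interface text tells. Its arguments: {"type":"object","properties":{"motion":{"type":"array","items":{"type":"array","items":{"type":"number"}}}},"required":["motion"]}

```bash
ls; mkdir -p pics
python3 - <<'E'
from cell import ctrl
import cv2
print(ctrl.read_state(), ctrl.grip_depth)
for n in ("scene","top"):
    p=ctrl.get_image(n)
    cv2.imwrite(f"pics/{n}0.png",cv2.cvtColor(p["image"],cv2.COLOR_RGB2BGR))
    print(n,p["vfov"],p["cx"],p["cy"],p["extrinsics"].round(3).tolist(),[k for k in p])
    for q in ("spindle","spindle_handle","spindle_key","spindle_collar","hub","hub_mouth","hub_keyway","rack","rack_mouth","cup","sprig_block","wedge"):
        try: print(q,[([round(float(v)) for v in d["location"]],round(d["confidence"],2)) for d in ctrl.mark_of(p,q)])
        except Exception as e: print(q,e)
E
```

```text
pics
{'clock': 0.0, 'qpos': array([ 1.1671731 ,  0.6293227 ,  0.03841227,  1.51839145, -0.02700732,
        0.99628529, -0.01996787]), 'qd': array([ 0.00122989, -0.00151693,  0.00028217,  0.00101989,  0.00018616,
        0.00214138,  0.00099969]), 'tau': array([ 1.93029896e-04, -5.63410592e+01,  1.22595247e+00, -1.93444026e+01,
        1.08267830e-02,  1.06578832e-02,  5.14088458e-05]), 'eef_pos': array([ 215.26815719, -612.64884518,  230.39621893]), 'tool_rot': array([-1.57079686,  0.00188992, -1.23292147]), 'force': array([-0.27457479,  0.04566558,  0.45497698]), 'torque': array([0.00681887, 0.02687394, 0.02824424]), 'width': 85.20482960534129} 18.700000000000003
scene 49.75875633745719 283.53451166747567 223.14872013390257 [[-0.882, -0.472, 0.017, 469.607], [0.334, -0.599, 0.728, -349.831], [-0.333, 0.648, 0.685, -863.46], [0.0, 0.0, 0.0, 1.0]] ['image', 'vfov', 'cx', 'cy', 'extrinsics', 'shot']
spindle [([440, -235, 3], 0.95), ([598, -408, -3], 0.88)]
spindle_handle [([557, -288, 124], 0.96), ([436, -234, 106], 0.91), ([595, -402, 102], 0.9)]
spindle_key [([587, -418, 30], 0.81),
[... 630 characters left out ...]
 'cx', 'cy', 'extrinsics', 'shot']
spindle [([440, -234, 5], 0.77), ([592, -407, -3], 0.64), ([560, -292, 15], 0.58)]
spindle_handle [([595, -408, 100], 0.88), ([434, -234, 103], 0.81), ([561, -291, 120], 0.67)]
spindle_key [([594, -420, 31], 0.88), ([573, -290, 43], 0.76), ([426, -230, 36], 0.57)]
spindle_collar [([594, -404, 50], 0.63), ([555, -285, 66], 0.54), ([435, -234, 49], 0.53)]
hub [([556, 123, -1], 0.75)]
hub_mouth [([555, 123, 70], 0.72)]
hub_keyway [([576, 114, 72], 0.9)]
rack [([564, -292, -2], 0.88), ([707, -282, 1], 0.2)]
rack_mouth [([551, -258, 67], 0.55)]
cup [([748, -4, -2], 0.83)]
sprig_block [([737, 177, 0], 0.6)]
wedge [([710, -284, -1], 0.78), ([556, -286, 64], 0.27)]
```

View pics/scene0.png

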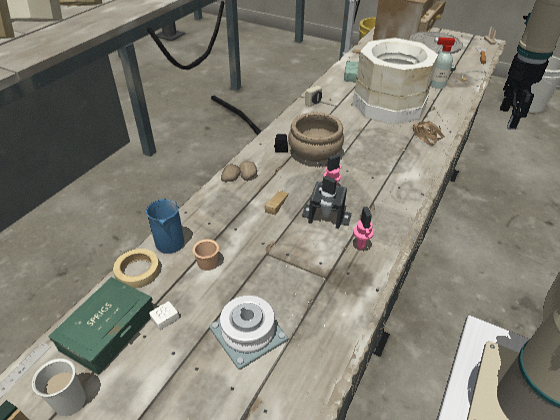

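View pics/top0.png

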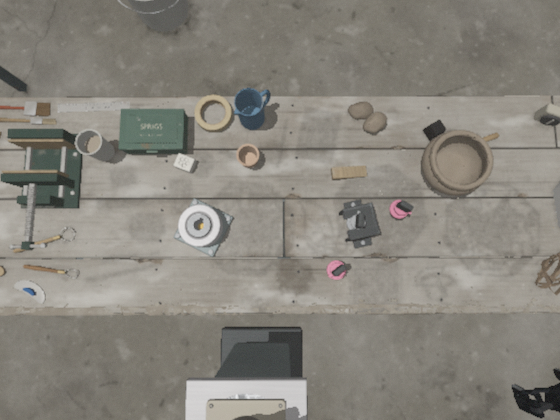

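Top image: pink look-alikes at (337,270) and (400,210). The steel spindle is in the rack at (360,223). I'll enlarge it and fit the poses.

```bash
cat > h.py <<'E'
import numpy as np, cv2
from cell import ctrl
def K(p):
    f=p["image"].shape[0]/2/np.tan(np.radians(p["vfov"]/2)); return f,p["cx"],p["cy"]
def proj(p,X):
    X=np.atleast_2d(X); c=X@p["extrinsics"][:3,:3].T+p["extrinsics"][:3,3]; f,cx,cy=K(p)
    return np.c_[cx+f*c[:,0]/-c[:,2], cy+f*c[:,1]/c[:,2]]
def ray(p,uv,z):
    f,cx,cy=K(p); E=p["extrinsics"]; R=E[:3,:3]; o=-R.T@E[:3,3]
    d=R.T@np.array([(uv[0]-cx)/f,-(uv[1]-cy)/f,-1]); return o+d*(z-o[2])/d[2]
def crop(p,c,h,s,name,draw=None):
    im=cv2.cvtColor(p["image"],cv2.COLOR_RGB2BGR)
    u,v=[int(round(t)) for t in c]; u0,v0=max(u-h,0),max(v-h,0)
    k=cv2.resize(im[v0:v+h,u0:u+h],None,fx=s,fy=s,interpolation=cv2.INTER_CUBIC)
    if draw is not None:
        for poly,col in draw:
            q=((np.array(poly)+0.5-[u0,v0])*s).astype(np.int32); cv2.polylines(k,[q],False,col,1,cv2.LINE_AA)
    cv2.imwrite("pics/"+name,k); return k
E
python3 - <<'E'
from h import *
t=ctrl.get_image("top"); s=ctrl.get_image("scene")
a=[crop(t,(360,223),32,9,"a1.png"),crop(s,(328,200),32,9,"a2.png")]
b=[crop(t,(202,227),32,9,"b1.png"),crop(s,(248,328),42,7,"b2.png")]
b[1]=cv2.resize(b[1],(576,576))
cv2.imwrite("pics/A.png",np.hstack([cv2.resize(x,(400,400)) for x in a])); cv2.imwrite("pics/B.png",np.hstack([cv2.resize(x,(400,400)) for x in b]))
E
```

```text
(no output)
```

View pics/A.png

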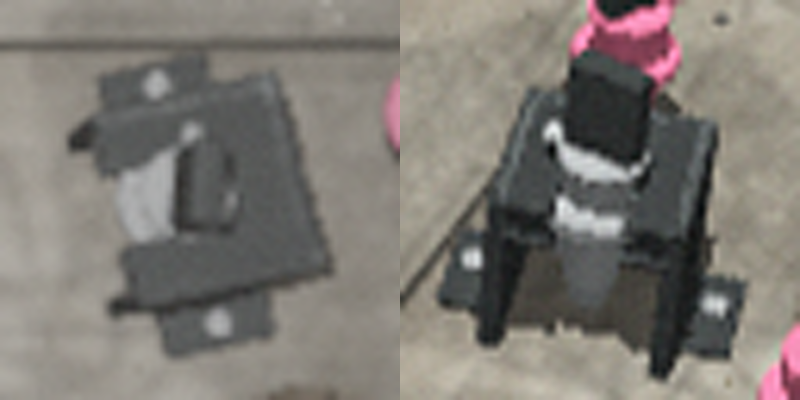

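View pics/B.png

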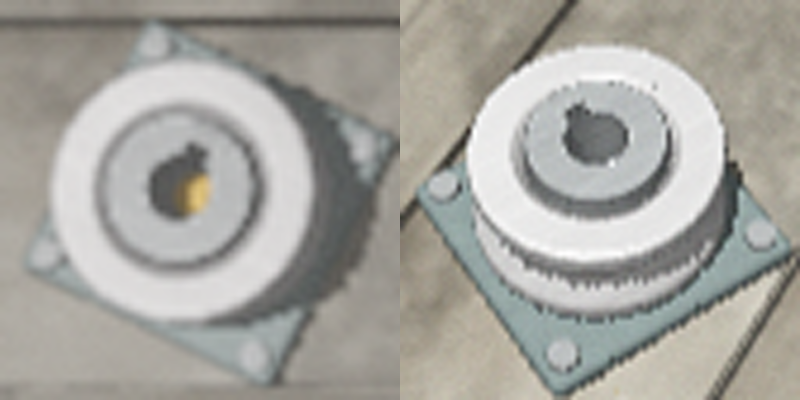

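Run:
```python
from h import *
t=ctrl.get_image("top"); s=ctrl.get_image("scene")
P=lambda a,b:(328+a/6.25-.5,191+b/6.25-.5)
c1,c2=ray(t,P(272,75),83),ray(t,P(330,270),83)
d=c1-c2; print("back edge",c1,c2,np.linalg.norm(d),"yaw",np.arctan2(d[1],d[0]))
b1,b2=ray(t,P(155,85),6),ray(t,P(218,322),6); d=b1-b2
print("bolts",b1,b2,(b1+b2)/2,np.linalg.norm(d),np.arctan2(d[1],d[0]))
tab=ray(t,P(190,130),80);print("tab",tab)
Q=lambda a,b:(170+a/6.25-.5,195+b/6.25-.5)
for w,zz in (((155,40),10),((45,250),10),((255,355),10),((362,150),10)): print("hubbolt",ray(t,Q(*w),zz))
# hub base corner
for w in ((150,20),(395,140),(270,383),(28,265)): print("corner",ray(t,Q(*w),8))
print("kw tip",ray(t,Q(198,148),70),"pulley c",ray(t,Q(182,192),64),"hub c",ray(t,Q(181,187),70))
# refine with ellipse: hub top / pulley top circle via threshold
im=t["image"][195:259,170:234].astype(int); m=(im.min(2)>175).astype(np.uint8)
cs,_=cv2.findContours(m,cv2.RETR_EXTERNAL,cv2.CHAIN_APPROX_NONE); c=max(cs,key=cv2.contourArea); (x,y),ax,an=cv2.fitEllipse(c); print(x+170,y+195,ax,ray(t,(x+170,y+195),64))
for pic in (t,s):
  for q in ("hub_mouth","hub_keyway","rack","rack_mouth","spindle_handle","hub"):
    print(q,[([round(float(v)) for v in d["location"]],round(d["confidence"],2)) for d in ctrl.mark_of(pic,q)])
```

```text
back edge [ 610.13280859 -326.13594527   83.        ] [ 529.37512875 -347.29279136   83.        ] 83.48302216343019 yaw 0.2562212002362711
bolts [ 617.59003809 -291.27019741    6.        ] [ 512.26207493 -316.26410473    6.        ] [ 564.92605651 -303.76715107    6.        ] 108.25283010786252 0.23298671103578344
tab [ 587.65792962 -292.18148373   80.        ]
hubbolt [626.90880776 147.73229302  10.        ]
hubbolt [533.65695937 193.4145359   10.        ]
hubbolt [487.5975807  100.11323148  10.        ]
hubbolt [577.55475036  54.92140621  10.        ]
corner [636.25150975 150.67685839   8.        ]
corner [582.20329698  40.67892073   8.        ]
corner [475.47647356  93.65392464   8.        ]
corner [527.21774111 201.21060314   8.        ]
kw tip [571.74480809 114.68539293  70.        ] pulley c [553.91757156 122.16964464  64.        ] hub c [555.43059701 121.33694583  70.        ]
197.93967819213867 225.17724990844727 (39.72224807739258, 42.832115173339844) [554.03343726 123.95243579  64.        ]
hub_mouth [([554, 124, 71], 0.81), ([560, -290, 16], 0.24)]
hub_keyway [([571, 113, 70], 0.97)]
rack [([562, -295, -1], 0.84), ([552, -261, 68], 0.5)]
rack_mouth [([553, -258, 67], 0.55)]
spindle_handle [([438, -235, 105], 0.69), ([600, -406, 104], 0.54), ([562, -289, 116], 0.53)]
hub [([554, 121, -2], 0.89)]
hub_mouth [([553, 128, 67], 0.75)]
hub_keyway [([570, 118, 73], 0.58), ([748, -2, 2], 0.27)]
rack [([564, -294, -3], 0.87), ([559, -287, 62], 0.16)]
rack_mouth [([553, -259, 71], 0.81)]
spindle_handle [([437, -234, 104], 0.8), ([555, -289, 121], 0.73), ([595, -405, 102], 0.62)]
hub [([555, 116, -2], 0.88)]
```

```bash
cat >> h.py <<'E'
def circ(c,r,z,n=40):
    a=np.linspace(0,2*np.pi,n); return np.c_[c[0]+r*np.cos(a),c[1]+r*np.sin(a),np.full(n,z)]
def body(x,y,z,yaw):
    R=np.array([[np.cos(yaw),-np.sin(yaw),0],[np.sin(yaw),np.cos(yaw),0],[0,0,1]]); return lambda L:np.atleast_2d(L)@R.T+[x,y,z]
def rect(hx,hy,z,cx=0,cy=0): return np.array([[cx-hx,cy-hy,z],[cx+hx,cy-hy,z],[cx+hx,cy+hy,z],[cx-hx,cy+hy,z],[cx-hx,cy-hy,z]],float)
def spind(p,x,y,z,yaw):
    B=body(x,y,z,yaw); G=(0,255,0);Y=(0,255,255)
    return [(proj(p,B(rect(17,7,125))),G),(proj(p,B(rect(17,7,81))),G),(proj(p,B(circ((0,0),19,81))),Y),(proj(p,B(circ((0,0),25,58))),(255,128,0)),(proj(p,B([[0,0,81],[28,0,81]])),(0,0,255))]
def rackd(p,x,y,yaw):
    B=body(x,y,0,yaw); return [(proj(p,B(rect(42,40,83,0,-5))),(255,0,255)),(proj(p,B(rect(65,10,0,0,-10))),(255,0,255))]
def hubd(p,x,y,yaw):
    B=body(x,y,0,yaw); G=(0,255,0)
    return [(proj(p,B(rect(62,62,8))),G),(proj(p,B(circ((0,0),56,64))),G),(proj(p,B(circ((0,0),31,70))),(0,0,255)),(proj(p,B(circ((0,0),13.5,70))),(255,0,0)),(proj(p,B(rect(9.75,5.25,70,9.75))),(255,0,255))]
E
python3 - <<'E'
from h import *
t=ctrl.get_image("top"); s=ctrl.get_image("scene")
for n,f,ct,cs in (("A",lambda p:spind(p,561,-292,16,0.0)+rackd(p,561,-293,.25),(360,223),(328,200)),("B",lambda p:hubd(p,555,122.5,-.46),(202,227),(248,328))):
    a=[crop(t,ct,32,9,"x.png",f(t)),crop(s,cs,42,9,"x.png",f(s))]
    cv2.imwrite(f"pics/{n}1.png",np.hstack([cv2.resize(x,(400,400)) for x in a]))
E
```

```text
(no output)
```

View pics/A1.png

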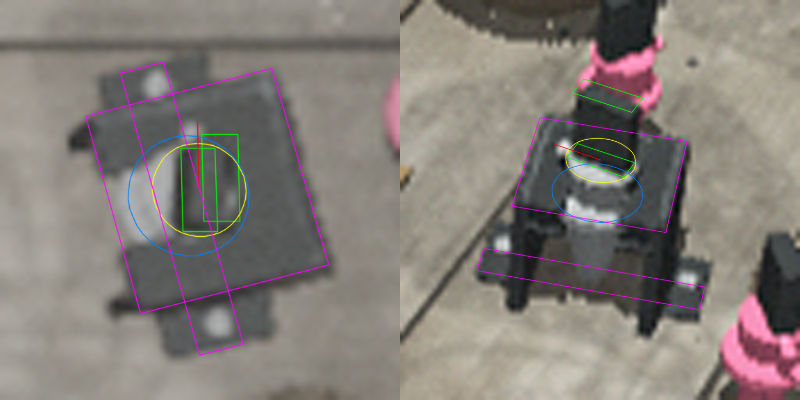

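View pics/B1.png

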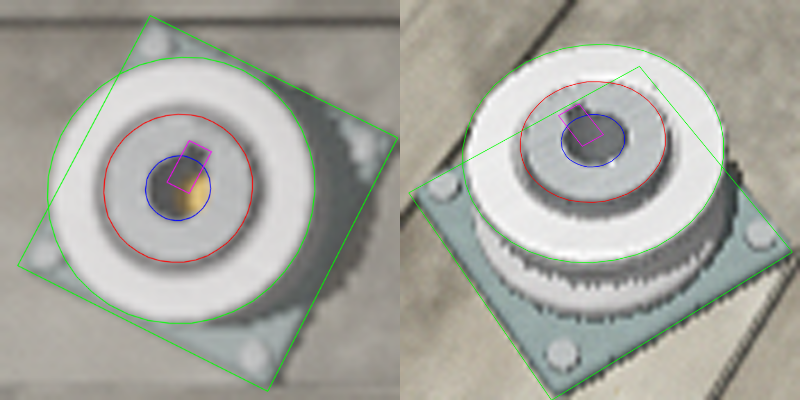

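Run:
```python
from h import *
t=ctrl.get_image("top"); s=ctrl.get_image("scene")
L=[]
for yaw in (0.05,.2):
    f=lambda p:spind(p,560,-290.5,16,yaw)
    L.append(np.hstack([crop(t,(358,222),14,20,"x.png",f(t))[:,:,:],crop(s,(326,198),22,13,"x.png",f(s))[:560,:560] if 0 else cv2.resize(crop(s,(328,194),22,13,"x.png",f(s)),(560,560))]))
cv2.imwrite("pics/A3.png",cv2.resize(np.vstack(L),(600,600)))
cv2.imwrite("pics/A4.png",cv2.resize(np.hstack([crop(t,(358,222),14,20,"x.png"),cv2.resize(crop(s,(328,194),22,13,"x.png"),(560,560))]),(800,400)))
```

```text
(no output)
```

View pics/A3.png

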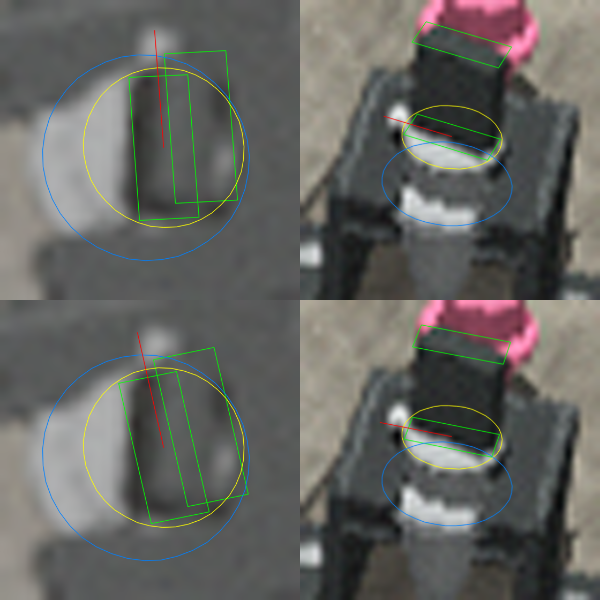

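View pics/A4.png

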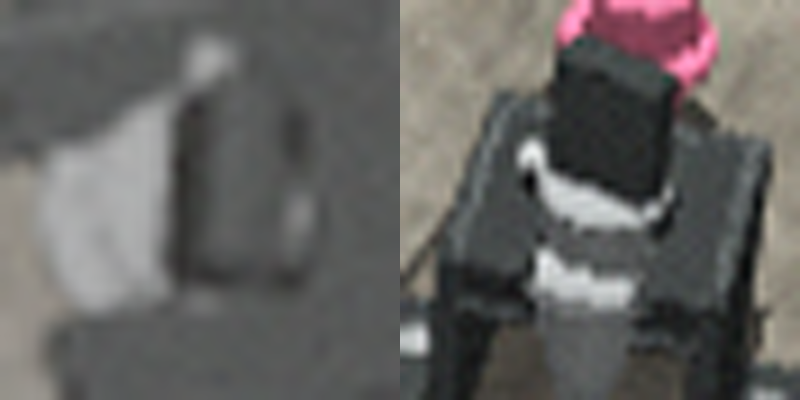

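apply_moves([
  [-4.0, 0, 9.0, 0.1, 6],
  [-9.0, 1, 20.0, 0.2, 5],
  [-19.0, 5.1, 43.2, 0.318, 5],
  [-19.0, 5.1, 43.2, 0.318, 5],
  [-19.0, 5.1, 43.2, 0.318, 5],
  [-19.0, 5.1, 43.2, 0.318, 5],
  [-19.0, 5.1, 43.2, 0.318, 5],
  [-19.0, 5.1, 43.2, 0.318, 5],
  [-19.0, 5.1, 43.2, 0.318, 5],
  [-19.0, 5.1, 43.2, 0.318, 5],
  [-19.0, 5.1, 43.2, 0.318, 5],
  [-19.0, 5.1, 43.2, 0.318, 5],
])

```text
clock: 3.8
eef_pos: [559.3, -292.2, 180.7]
tool_rot: [-1.571, -0.001, -1.553]
force: [-0.2, -0.7, 0.1]
width: 50.0
```

apply_moves([
  [-0.1, 4.0, 0.05, 0, 5],
  [-0.1, 8.0, 0.05, 0, 5],
  [-0.1, 8.0, 0.05, 0, 5],
  [-0.1, 8.0, 0.05, 0, 5],
])

```text
clock: 4.3
eef_pos: [561.2, -290.8, 101.7]
tool_rot: [-1.569, -0.001, -1.552]
force: [0.2, -0.0, 0.2]
width: 49.8
```

Run:
```python
from h import *
t=ctrl.get_image("top"); s=ctrl.get_image("scene")
cv2.imwrite("pics/C.png",np.hstack([crop(t,(358,222),35,8,"x.png")[:400,:400] if 0 else cv2.resize(crop(t,(358,222),35,8,"x.png"),(400,400)),cv2.resize(crop(s,(328,190),40,8,"x.png"),(400,400))]))
print(ctrl.read_state()["eef_pos"],ctrl.read_state()["force"])
```

```text
[ 561.74437065 -290.74186062  102.34166068] [ 0.80802551 -0.5598535  -0.28132711]
```

View pics/C.png

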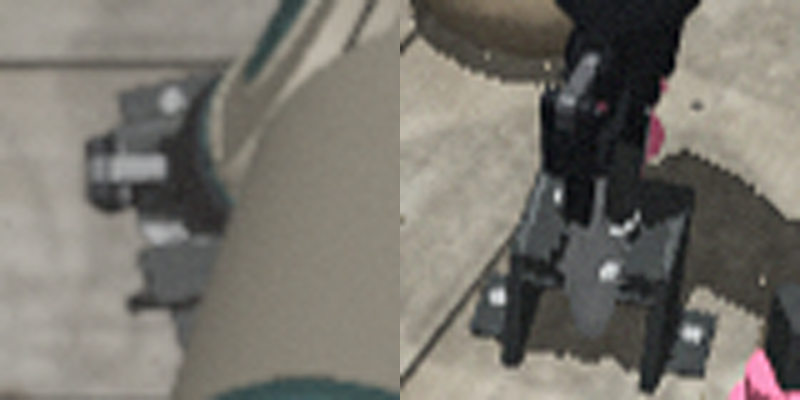

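apply_moves([
  [0, 0.2, 0, 0, 3],
  [0, 0.2, 0, 0, 2],
  [0, 0.2, 0, 0, 1],
  [0, 0.2, 0, 0, 0.8],
  [0, 0.2, 0, 0, 0.8],
  [0, 0.2, 0, 0, 0.8],
  [0, 0.2, 0, 0, 0.8],
])

```text
clock: 5.28
eef_pos: [561.0, -289.6, 99.0]
tool_rot: [-1.57, 0.0, -1.551]
force: [-1.1, 1.4, 5.7]
width: 13.4
```

Run:
```python
from h import *
t=ctrl.get_image("top"); s=ctrl.get_image("scene")
cv2.imwrite("pics/D.png",np.hstack([cv2.resize(crop(t,(358,222),35,8,"x.png"),(400,400)),cv2.resize(crop(s,(328,190),40,8,"x.png"),(400,400))]))
st=ctrl.read_state();print(st["eef_pos"],st["force"],st["torque"],st["width"],st["tool_rot"])
```

```text
[ 560.96963594 -289.58735021   98.93467615] [-0.78066082  1.8777455   5.60135425] [0.33859216 0.11838748 0.01895293] 12.996844844997252 [-1.56997450e+00  9.78349207e-05 -1.55073247e+00]
```

View pics/D.png

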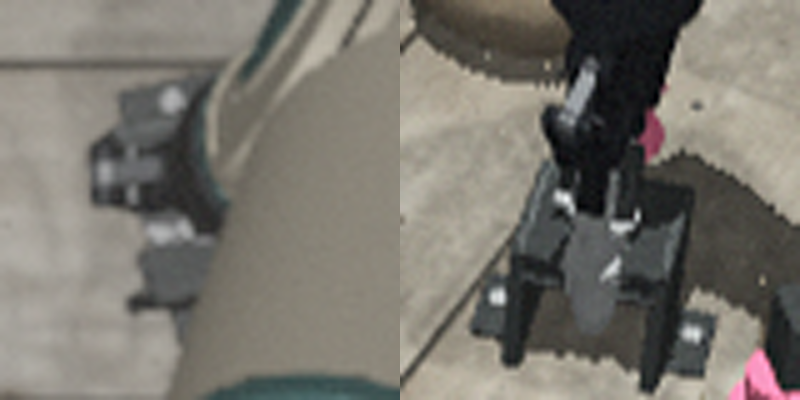

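apply_moves([
  [0, -0.1, 0, 0, 0.8],
  [-0.5, -0.1, -0.12, 0, 0.8],
  [-1.2, -0.1, -0.28, 0, 0.8],
  [-2.0, -0.1, -0.47, 0, 0.8],
  [-2.9, -0.1, -0.68, 0, 0.8],
  [-2.9, -0.1, -0.68, 0, 0.8],
])

```text
clock: 6.12
eef_pos: [553.0, -259.3, 99.2]
tool_rot: [-1.571, 0.001, -1.549]
force: [0.8, 0.0, -2.3]
width: 13.2
```

apply_moves([
  [-1.0, 0, -0.23, 0, 0.8],
  [-2.2, 0, -0.51, 0, 0.8],
  [-3.4, 0, -0.8, 0, 0.8],
  [-4.3, 0, -1.0, 0, 0.8],
  [-4.3, 0, -1.0, 0, 0.8],
  [-4.3, 0, -1.0, 0, 0.8],
])

```text
clock: 6.88
eef_pos: [542.5, -218.7, 99.4]
tool_rot: [-1.57, -0.001, -1.551]
force: [-0.5, -1.2, -2.0]
width: 13.5
```

Run:
```python
from h import *
t=ctrl.get_image("top"); s=ctrl.get_image("scene")
cv2.imwrite("pics/E.png",np.hstack([cv2.resize(crop(t,(330,222),40,8,"x.png"),(400,400)),cv2.resize(crop(s,(318,205),45,8,"x.png"),(400,400))]))
st=ctrl.read_state();print(st["eef_pos"],st["force"],st["width"])
for p in (t,s):print([([round(float(v)) for v in d["location"]],round(d["confidence"],2)) for d in ctrl.mark_of(p,"spindle_collar")])
```

```text
[ 542.44331009 -218.91676912   99.40295536] [-0.32100487  0.29749875 -2.13482222] 13.336078044660244
[([597, -405, 50], 0.56)]
[([440, -236, 53], 0.84), ([541, -219, 65], 0.57)]
```

View pics/E.png

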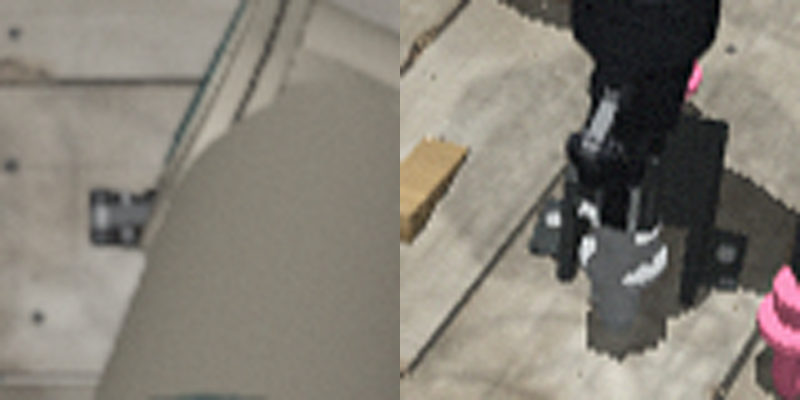

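apply_moves([
  [-0.6, -0.5, -0.1, 0, 0.8],
  [-1.5, -4.0, 0, 0, 0.8],
  [-2.5, -8.0, 0, 0, 0.8],
  [-6, -8.0, 0.3, 0.1, 0.8],
  [-11, -8.0, 0.6, 0.2, 0.8],
  [-16, -8.0, 0.9, 0.3, 0.8],
  [-21, -8.0, 1.2, 0.4, 0.8],
  [-26, -8.0, 1.5, 0.48, 0.8],
  [-31, -8.0, 1.8, 0.48, 0.8],
  [-33.5, -8.0, 1.96, 0.48, 0.8],
  [-34.1, -8.0, 1.96, 0.48, 0.8],
  [-34.1, -8.0, 1.96, 0.48, 0.8],
  [-34.1, -8.0, 1.96, 0.48, 0.8],
  [-34.1, -8.0, 1.96, 0.48, 0.8],
])

```text
clock: 8.82
eef_pos: [555.3, 121.5, 179.5]
tool_rot: [-1.57, -0.0, -2.033]
force: [0.7, 0.2, -2.8]
width: 13.5
```

Run:
```python
from h import *
t=ctrl.get_image("top"); s=ctrl.get_image("scene")
st=ctrl.read_state();x,y,z=st["eef_pos"];print(st["eef_pos"],st["tool_rot"],st["force"],st["width"],st["qpos"].round(2))
f=lambda p:spind(p,x,y,z-82,st["tool_rot"][2]+np.pi/2)
c=proj(t,[[x,y,120]])[0]; d=proj(s,[[x,y,130]])[0]
cv2.imwrite("pics/F.png",np.vstack([np.hstack([cv2.resize(crop(t,c,30,8,"x.png",g),(300,300)),cv2.resize(crop(s,d,45,8,"x.png",h),(300,300))]) for g,h in ((None,None),(f(t),f(s)))]))
for q in ("spindle","spindle_collar","spindle_handle","spindle_key","hub_mouth","hub_keyway"):
  for p in (t,s):print(q,[([round(float(v),1) for v in d["location"]],round(d["confidence"],2)) for d in ctrl.mark_of(p,q) if d["location"][1]>0])
```

```text
[555.26693878 122.16451301 179.39650486] [-1.57065884e+00 -1.31417581e-04 -2.03257988e+00] [ 0.56360347 -0.3235356  -1.53308105] 13.41462465256881 [-0.47  0.59  0.31  1.81 -0.25  0.77 -2.06]
spindle [([556.6, 122.7, 94.6], 0.6)]
spindle [([552.7, 121.0, 96.6], 0.77)]
spindle_collar []
spindle_collar [([553.0, 122.6, 143.7], 0.95)]
spindle_handle [([556.2, 122.2, 67.9], 0.43), ([556.2, 122.9, 203.3], 0.4)]
spindle_handle [([548.9, 122.1, 200.2], 0.91)]
spindle_key [([555.0, 122.5, 96.6], 0.65), ([565.8, 112.9, 124.3], 0.45)]
spindle_key [([565.3, 116.2, 131.0], 0.56)]
hub_mouth [([556.1, 122.6, 69.1], 0.6)]
hub_mouth [([554.4, 125.6, 66.7], 0.93), ([553.8, 120.1, -4.6], 0.62)]
hub_keyway [([572.6, 115.5, 72.1], 0.61)]
hub_keyway [([574.6, 117.6, 70.9], 0.83), ([557.3, 125.3, 70.8], 0.64)]
```

View pics/F.png

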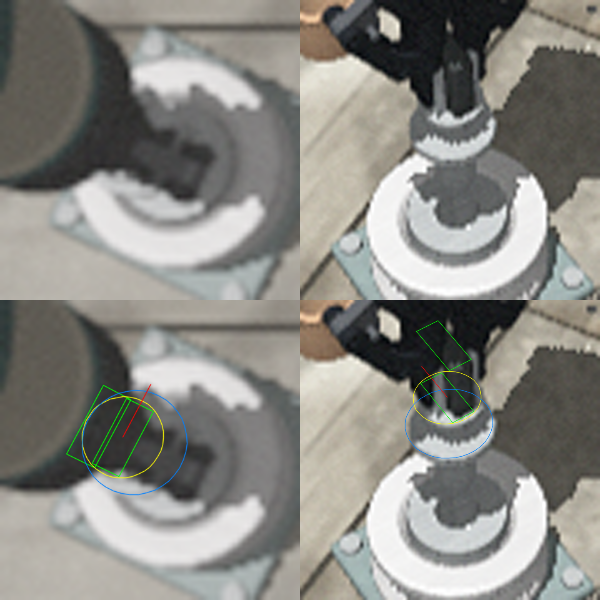

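Run:
```python
from h import *
s=ctrl.get_image("scene")
st=ctrl.read_state();x,y,z=st["eef_pos"]; yw=st["tool_rot"][2]+np.pi/2
def full(p,x,y,z):
    B=body(x,y,z,yw); L=[(proj(p,B(circ((0,0),r,h))),c) for r,h,c in ((25,50,(255,0,0)),(25,58,(255,0,0)),(12,14,(0,255,255)),(8,0,(0,255,255)),(19,81,(0,255,0)))]
    return L+[(proj(p,B([[28,0,78],[17,0,78]])),(0,0,255)),(proj(p,B([[17,-4,18],[17,4,18],[17,4,44],[17,-4,44],[17,-4,18]])),(255,0,255))]+hubd(p,555.3,122.3,-.46)[2:]
d=proj(s,[[x,y,135]])[0]
o=np.array([-np.cos(yw),-np.sin(yw)])*2
R=[crop(s,d,28,14,"x.png",g) for g in (None,full(s,x,y,z-81.5),full(s,x+o[0],y+o[1],z-81.5))]
cv2.imwrite("pics/G.png",np.hstack([cv2.resize(k,(266*3//2,400)) for k in R[1:]]));cv2.imwrite("pics/G0.png",cv2.resize(R[0],(500,500)))
```

```text
(no output)
```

View pics/G.png

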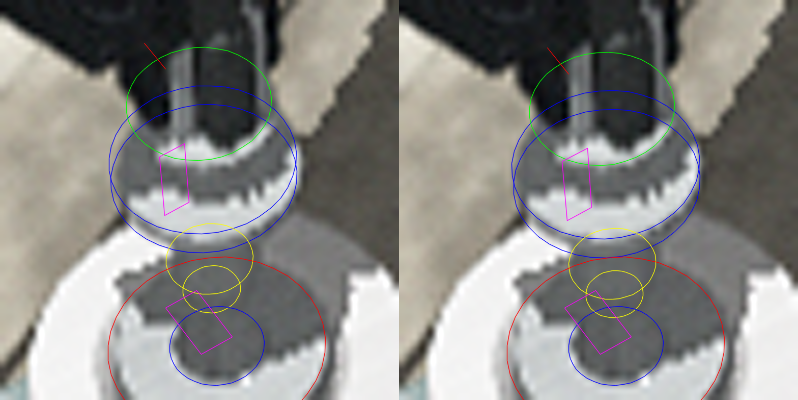

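View pics/G0.png

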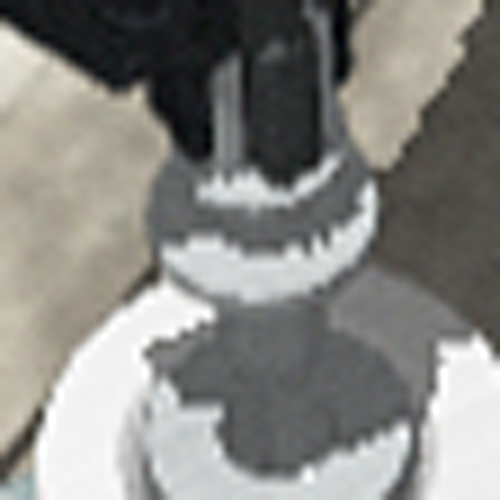

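apply_moves([
  [0, 1.5, 0.1, 0, 0.8],
  [0, 2.6, 0.1, 0, 0.8],
  [0, 3.2, 0.1, 0, 0.8],
  [0, 3.8, 0.1, 0, 0.8],
  [0, 4.1, 0.1, 0, 0.8],
  [0, 4.1, 0.1, 0, 0.8],
])

```text
clock: 10.32
eef_pos: [556.0, 122.7, 138.2]
tool_rot: [-1.571, -0.0, -2.031]
force: [0.2, -0.2, -1.6]
width: 13.2
```

Run:
```python
from h import *
s=ctrl.get_image("scene")
st=ctrl.read_state();x,y,z=st["eef_pos"];print(st["eef_pos"],st["tool_rot"],st["force"],st["torque"])
d=proj(s,[[x,y,85]])[0]
cv2.imwrite("pics/H.png",cv2.resize(crop(s,d,30,14,"x.png"),(560,560)))
```

```text
[556.2141693  122.72236577 138.45890742] [-1.57056793e+00  2.23841187e-04 -2.03103167e+00] [-0.13065799 -0.35379367 -1.49814258] [ 0.00055188 -0.05471518  0.01348118]
```

View pics/H.png

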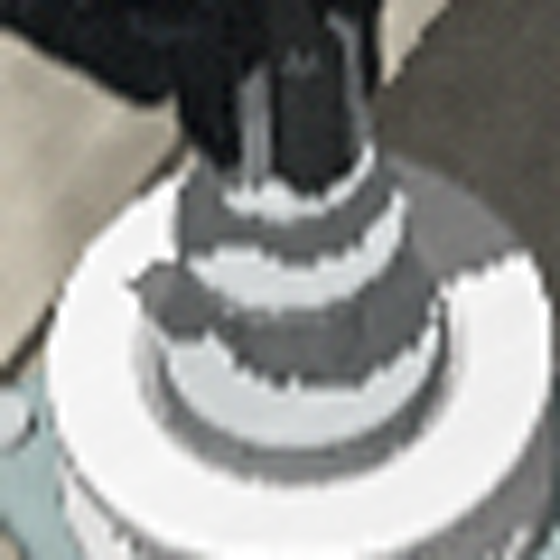

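apply_moves([
  [0, 0.2, 0, 0, 0.8],
  [0, 0.4, 0, 0, 0.8],
  [0, 0.6, 0, 0, 0.8],
  [0, 0.8, 0, 0, 0.8],
  [0, 0.8, 0, 0, 0.8],
])

```text
clock: 11.0
eef_pos: [555.9, 122.7, 130.1]
tool_rot: [-1.571, -0.0, -2.031]
force: [0.5, -0.3, -1.8]
width: 13.3
```

apply_moves([
  [0, 0.2, 0, 0, 0.8],
  [0, 0.4, 0, 0, 0.8],
  [0, 0.6, 0, 0, 0.8],
  [0, 0.6, 0, 0, 0.8],
])

```text
clock: 11.5
eef_pos: [556.0, 122.7, 124.1]
tool_rot: [-1.571, -0.0, -2.031]
force: [0.7, -0.3, -2.8]
width: 13.1
```

apply_moves([
  [0, 0.3, 0, 0, 0.8],
  [0, 0.6, 0, 0, 0.8],
  [0, 0.9, 0, 0, 0.8],
  [0, 1.2, 0, 0, 0.8],
  [0, 1.5, 0, 0, 0.8],
  [0, 1.5, 0, 0, 0.8],
])

```text
clock: 12.25
eef_pos: [556.2, 122.6, 109.8]
tool_rot: [-1.571, 0.0, -2.031]
force: [-2.0, -0.3, 6.0]
width: 13.5
```

apply_moves([
  [0, 0.2, 0, 0, 0.8],
  [0, 0.4, 0, 0, 0.8],
  [0, 0.6, 0, 0, 0.8],
  [0, 0.8, 0, 0, 0.8],
  [0, 0.8, 0, 0, 0.8],
])

```text
clock: 12.88
eef_pos: [556.3, 122.7, 102.9]
tool_rot: [-1.57, 0.001, -2.031]
force: [-2.9, 0.2, 12.1]
width: 13.0
```

apply_moves([
  [0, 0.1, 0, 0, 0.8],
  [0, 0.2, 0, 0, 0.8],
  [0, 0.2, 0, 0, 0.8],
])

```text
clock: 13.25
eef_pos: [556.3, 122.7, 102.9]
tool_rot: [-1.571, 0.002, -2.031]
force: [-8.8, -1.5, 29.1]
width: 13.1
```

Run:
```python
from h import *
s=ctrl.get_image("scene");t=ctrl.get_image("top")
st=ctrl.read_state();x,y,z=st["eef_pos"];print(st["clock"],st["eef_pos"],st["tool_rot"],st["force"],st["torque"],st["qd"].round(3))
d=proj(s,[[555,122,85]])[0]; yw=-.46
def full(p,x,y,z):
    B=body(x,y,z,yw); return [(proj(p,B(circ((0,0),r,h))),c) for r,h,c in ((25,50,(255,0,0)),(25,58,(255,0,0)),(19,81,(0,255,0)))]+hubd(p,555.3,122.3,-.46)[2:3]
cv2.imwrite("pics/I.png",np.hstack([cv2.resize(crop(s,d,28,14,"x.png",g),(400,400)) for g in (None,full(s,555.3,122.3,20))]))
for q in ("spindle","spindle_collar","spindle_handle"):
  for p in (t,s):print(q,[([round(float(v),1) for v in d["location"]],round(d["confidence"],2)) for d in ctrl.mark_of(p,q) if d["location"][1]>0])
```

```text
13.35 [556.28274968 122.69580018 102.86488633] [-1.57050805e+00  1.96566349e-03 -2.03130843e+00] [-7.10505725 -1.69645362 29.01042357] [-0.39234659  1.88121499 -0.0215802 ] [ 0.001  0.002 -0.001  0.001  0.001  0.    -0.001]
spindle [([558.3, 126.1, -2.0], 0.55)]
spindle [([556.0, 119.8, 23.0], 0.73)]
spindle_collar [([550.0, 125.7, 69.8], 0.39), ([554.0, 119.7, 68.2], 0.3)]
spindle_collar [([554.4, 123.7, 67.0], 0.94), ([554.7, 122.6, 20.9], 0.66)]
spindle_handle [([557.3, 119.8, 122.0], 0.62)]
spindle_handle [([550.4, 124.8, 124.2], 0.73)]
```

View pics/I.png

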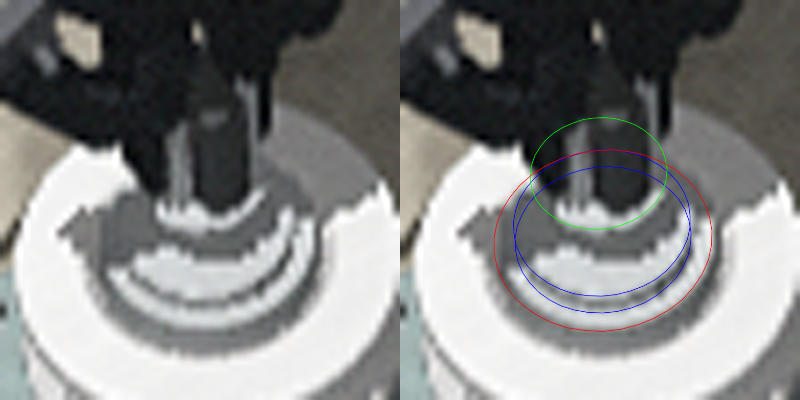

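apply_moves([
  [0, 0, 0, 0, 0.8],
  [0, 0, 0, 0, 0.8],
  [0, 0, 0, 0, 0.8],
  [0, 0, 0, 0, 0.8],
  [0, 0, 0, 0, 0.8],
  [0, 0, 0, 0, 0.8],
  [0, 0, 0, 0, 0.8],
  [0, 0, 0, 0, 0.8],
])

```text
clock: 14.65
eef_pos: [556.3, 122.7, 102.9]
tool_rot: [-1.57, 0.002, -2.031]
force: [-8.0, -1.4, 29.1]
width: 13.2
```

Holding steady over 1 s with no creep, so I'm handing it in.

Run:
```python
from cell import ctrl
print(ctrl.finish_job()); s=ctrl.read_state(); print(s["clock"],s["eef_pos"],s["force"],s["width"])
```

```text
the job is handed in; nothing more can be done
None
the job is handed in; nothing more can be done
```

I slid the steel spindle out of the rack's mouth, carried it over the hub and turned it about 0.48 rad to line up the key. I then pressed it down against the spring, and it is still gripped and pressed home. I handed the job in at about 14.7 s of the 48 s. No verdict came back, and a state read after the hand-in was refused.

**Last checks that agreed:**
- The key went into the keyway without any resistance, and the plunger pushed back where it should.
- The motion stopped hard at TCP z = 102.9 mm. The upward force there is about 29 N, well above the 12 N spring, so the collar is bearing on the hub.
- Over a 1 s hold the pose and force stayed steady, with the tool tilted 0.002 rad and the fingers 13 mm apart on the handle.
- The scene picture shows the collar flat on the hub.

**Checks that were less clean:**
- There is a side force of about 8 N from the hub, because the shaft leans slightly on the bore wall.
- The picture outline puts the collar roughly 1.5 mm off the hub's centre, within the 4 mm allowed.
- The networks' points for the seated spindle scattered by several mm, and one put the spindle's tip at z = -2 mm. I relied on the force and the measured pose instead.
- I planned the path clear of the pot, block and wedge, but took no final picture to confirm they had not moved.

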